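# Knock a guard-cartridge end cap home in the seating jig

### The job

The blue end cap of the guard cartridge in the seating jig is still standing proud. Take the nylon mallet by its handle and, with sharp blows on the jig's sprung plunger, knock the cap fully home, until no gap is left under it; keep the hand itself off the plunger. Then put the mallet back down on its green mat, and leave the bottles, the pen caddy and the tray of spare caps where they stand.

Things in the scene. Friction and masses are not known exactly. Their poses are not given: they have to be found in the camera images.
- jig: Cap-seating jig bolted to the bench: grey base 100 (x) by 150 (y) by 20 mm, two steel posts at y = +-56, grey crosshead 36 by 140 mm from z = 124 to 142, brass guide bush (30 mm diameter) from z = 118 to 152. A steel cartridge tube (30 mm diameter, rim at z = 84) stands in its nest on the jig's axis. Origin: underside of the base, on the plunger's axis; z up.
- plunger_top (a point): Centre of the top of the plunger's red striking head (40 mm diameter, 20 mm thick), 200 mm above the bench when up. The plunger is a vertical sprung steel pin through the bush; its 18 mm foot hangs over the cap. The head may be struck with the mallet held in any direction round it.
- plunger (a joint): Plunger travel in m: 0 = up, grows downward, bottom stop 0.0125. A spring of 6 N at the top and 9 N at the bottom returns it after each blow. The foot meets the cap at 0.003 + the cap's value.
- cap (a joint): How far the blue press-on cap has gone down, in m: 0 = 8 mm proud, 0.008 = home on the tube's rim; starts at 0 to 0.003. Tight fit: it yields only above 65 N, which a blow gives and a push does not (the handle just turns in the fingers). A brisk blow (hand at 0.5 m/s or more) moves it some 3 to 6 mm, a slow one about 1 mm, and it stays there.
- cap_top (a point): Centre of the top of the cap's blue flange (36 mm diameter, 8 mm thick), under the plunger's foot; height over the bench 0.100 m less the cap's value: 92 mm when home. An orange spigot shows in the gap below the flange until the cap is home.
- mallet: Mallet, 0.47 to 0.63 kg: head a cylinder 44 mm across and 65 mm long with a yellow nylon face at each end, standing upright on one face on the mat. Handle level along -x of the mallet, 24 mm wide (y), 28 mm high, from 20 to 160 mm from the head's axis, its middle 32.5 mm above the lower face. Origin: centre of the lower face; z up through the head.
- mallet_grip (a point): Grip point in the middle of the handle: 75 mm from the head's axis along the mallet's -x, 32.5 mm above the lower face. The mallet's centre of mass is about 15 mm from the head's axis. A blow swings the head up in the fingers by up to 15 degrees, so the hand meets the plunger 10 to 20 mm lower next time: feel for it again, and level the head with the wrist or regrasp.
- mallet_head (a point): Centre of the mallet's head, on its axis, 32.5 mm from either face.
- mat: Green rubber mat fixed to the bench, 230 (x) by 120 (y) by 4 mm. Origin: centre of its underside.
- bottle_small: Loose glass bottle with blue cap, 70 mm diameter, 140 mm high. Origin: centre of its underside. Bystander.
- bottle_large: Loose glass bottle with blue cap, 86 mm diameter, 178 mm high. Origin: centre of its underside. Bystander.
- caddy: Loose red pen caddy, 100 by 90 by 50 mm, pens up to 110 mm. Origin: centre of its underside. Bystander.
- cap_tray: Loose white tray of spare caps, orange side up, 120 by 90 by 25 mm. Origin: centre of its underside. Bystander.
There are look-alikes about, which are no part of the job. There is more than one size of the mallet; the one meant has the size given above. There is more than one size of the jig; the job needs the smaller.

How it is judged:
On the way, in this order (a step that is already met when the one before it is completed fails the run):
1. the mallet has been picked up off its mat (height (world z) of mallet_head above 0.1 m).
2. the cap is home and the plunger has sprung back up (value of joint cap above 0.007 m and value of joint plunger below 0.002 m), for 0.2 s.
At the end, for the whole second after the job is handed in: the cap is home (within 1 mm), the plunger is up, and the mallet lies or stands at rest on the green mat, the middle of its head over the mat (all of step 2 and height (world z) of mallet_head below 0.06 m and x of mallet_head in the frame of mat between -0.115 and 0.115 m and y of mallet_head in the frame of mat between -0.06 and 0.06 m and linear speed of mallet below 0.02 m/s); the robot touches nothing.
It fails at once if the hand pushes the plunger or the cap itself (contact force between any of the fingers, the arm and plunger above 1 N or contact force between any of the fingers, the arm and cap above 1 N).
It fails at once if the mallet is gripped by its head and not by its handle (contact force between the fingers and mallet_c0 above 10 N).
It fails at once if a bottle, the caddy or the tray is moved by more than 30 mm or a bottle is tipped (distance of any of bottle_small, bottle_large, caddy, cap_tray from where it was at the start of the episode above 0.03 m or angle between any of bottle_small, bottle_large's own z axis and vertical above 0.35 rad).
It also fails if it takes over 54 s, if anything falls off the work surface, if the arm or the gripper's body presses on something with over 40 N, if the wrist force passes 120 N, or if a joint passes its speed limit or range.

### The arm

A 6-joint arm with a two-finger parallel gripper is mounted at the origin on the work surface. World frame = base frame: x ahead of the robot, y to its left, z up, the work surface at z = 0. Lengths are in m, angles in rad, forces in N, time in s.
With the tool pointing down it reaches from about 0.3 to 0.825 m from the base axis. Payload 5.4 kg.
Tool frame: the origin (TCP) lies at the centre of the arm's flange, where the gripper is bolted on; the fingertips stand 190 mm ahead of it and the grasp point (between the pads) lies 171 mm ahead of it; z points along the fingers, y is the direction in which the jaws open and shut (so a half turn about z gives the same grasp; the last joint's range is limited). The gripper opens to 92 mm and grips with 3 to 60 N. Pads are 20 mm wide; open, the fingers measure 128 mm over their backs; the gripper's body (75 mm by 189 mm) begins 69 mm behind the grasp point.
Start: joints at [-1.469, 0.158, 1.597, -0, 1.386, -0.21], TCP at [0.176, -0.547, 0.405] pointing down, gripper open.
Joint ranges: [-2.91, 2.91], [-0.94, 2.29], [0.18, 2.7], [-1.29, 4.43], [0.17, 2.64], [-3, 3]. Speed limits (rad/s): [2.57, 2.57, 3.14, 3.14, 3.14, 3.14].

### API

Orientations are given as [roll, pitch, yaw] about the fixed x, y, z axes, in that order (R = Rz(yaw) Ry(pitch) Rx(roll)).
In Python, from rig import bot gives the robot as it stands.
- The arm moves only by the tool drive_tool, never from a script. Its argument "commands" is a list of rows, each a list of 3 entries, a list of its own where there are three numbers: the shift along the tool's x, y, z in mm, then the turn, a rotation vector about the tool's x, y, z in degrees, then the finger opening in mm, from 0 to 91.9. A call has 1 to 8 rows; each row shifts and turns the commanded pose from where the row before left it, along the tool's axes as they then stand; what a row does not reach is not made up. A row lasts 1/12 s, in which the tool goes at most 41.7 mm and 7.16 degrees, less where a joint would pass 70% of its speed; a pose out of reach is approached as far as the arm can. A call with a gripper value outside its range is refused whole. The fingers move at their own pace and stop on an object; "squeeze" is the grip in N (left out, the last holds). Time passes only in rows, so rows that do not move let the fingers close. It gives the time, the measured TCP pose, the force and the opening at its end, in the units of the state.
- bot.sense(): the state, without advancing time (a new reading comes with each control period).
- bot.capture(name): name is "scene" or "top" or "wrist"; returns a dict with "img" (420x560x3 uint8, blue, green, red), "z_map" (420x560 float32, m along the optical axis (not along the pixel's ray), 0 where there is no reading), "vfov" (degrees; the focal length in pixels is half the picture's height over the tangent of half this angle, whatever the lens; pixels are square), "cx", "cy" (the principal point, pixels), "xyz" and "attitude" of the camera in the world. Camera axes: x right, y down, z forward; pixel columns grow to the right and rows downward; lengths in m; the calibration is good to about 2 mm. A picture is of the moment at which its call begins.
- bot.job_done(): hands the job in, once; it reports no verdict.
Trained networks look in a picture, given as the dict that the camera call returned (one of the last four; its "shot" number tells which), for a name from the list of things; names that differ only in an ending like _2 or _b are one class to them, and where a whole thing is asked for, a point or a joint stands for the part that bears it (a point fixed in the world has none). Each returns a list of dicts, best first, with "p" (0 to 1); they miss things now and then, are a little off and sometimes report something else, mostly with a low value. They report only what shows in the picture. A call takes as long as a camera call. They do not tell look-alikes from the thing itself.
- bot.spot_in(name, picture): "rect" ([left, top, right, bottom] in pixels, round what is visible of it).
- bot.silhouettes(name, picture): "mask" (420x560 bool, what is visible of it) and "rect" ([left, top, right, bottom] in pixels, round what is visible of it).
The state is a dict: "clock": time; "qpos": joint angles; "qd": joint speeds; "tau": joint torques, N m; "ee_pos": TCP position; "tool_rot": TCP orientation; "wrist_force": force on the tool from outside, world axes, zero at the start; "wrist_torque": the same for the moment, N m; "grip_width": finger opening in m.
Only numpy, scipy, OpenCV 4.12 (cv2) and the standard library are available. Lean on these libraries where they do the work, as an engineer would, in place of code of your own. Each camera call takes 0.05 s, during which the arm holds its last target. There are 200 camera calls.

## Working session

There is one attempt and no reset: what is moved stays moved. The work goes in short steps, Python scripts to look and compute and a tool call to move; the robot and the scene stay as the last step left them, time stands still between calls to the robot, and variables do not carry over. Pictures are saved under pics/ and viewed, about 8 in all and at most 12, crops included, and the job is handed in when it is done.

Besides the shell and the picture viewer there is one more tool, called after "Call:" as name(argument=value, ...) on one line, values as JSON. drive_tool: Moves the arm, as the interface text tells. Its arguments: {"type":"object","properties":{"commands":{"type":"array","items":{"type":"array"}},"squeeze":{"type":"number"}},"required":["commands"]}

```bash
ls; mkdir -p pics; cat > h.py <<'E'
import numpy as np, cv2
from rig import bot
from scipy.spatial.transform import Rotation as R
def cam(c):
    f=210/np.tan(np.radians(c["vfov"])/2); a=np.array(c["attitude"])
    M=a if a.shape==(3,3) else (R.from_euler("xyz",a).as_matrix() if a.shape==(3,) else R.from_quat(a).as_matrix())
    return f,M,np.array(c["xyz"])
def pts(c):
    f,M,t=cam(c); v,u=np.mgrid[0:420,0:560]; z=c["z_map"]
    P=np.stack([(u-c["cx"])/f*z,(v-c["cy"])/f*z,z],-1)
    return P@M.T+t
E
python3 - <<'E'
from h import *
for n in ["scene","top"]:
    c=bot.capture(n); cv2.imwrite(f"pics/{n}0.png",c["img"]); np.savez(f"{n}0.npz",P=pts(c))
    print(n,c["xyz"],c["attitude"],c["vfov"],c["cx"],c["cy"],c["shot"])
    P=pts(c)
    for k in ["mallet","jig","mat","plunger_top","cap","bottle_small","bottle_large","caddy","cap_tray"]:
        for d in bot.silhouettes(k,c)[:3]:
            m=d["mask"]&(c["z_map"]>0); q=P[m]
            print(k,round(d["p"],2),np.round(d["rect"]), np.round(np.median(q,0),3), np.round(np.percentile(q,2,axis=0),3),np.round(np.percentile(q,98,axis=0),3))
s=bot.sense();print(s)
E
```

```text
pics
scene [ 1.36795358 -0.40440274  1.03669606] [-2.37137458 -0.00796145  1.08063507] 43.55705086776113 280.5952983564573 203.34671691441054 1
mallet 0.8 [206. 213. 224. 283.] [ 0.616 -0.163  0.05 ] [ 0.485 -0.194  0.01 ] [ 0.644 -0.108  0.071]
mallet 0.72 [177. 332. 242. 355.] [ 0.797 -0.284  0.031] [ 0.765 -0.322  0.002] [ 0.841 -0.22   0.048]
mallet 0.65 [ 95. 249. 150. 270.] [ 0.489 -0.38   0.031] [ 0.459 -0.419  0.006] [ 0.533 -0.315  0.048]
jig 0.97 [328.  86. 409. 179.] [0.469 0.366 0.081] [0.388 0.285 0.009] [0.535 0.459 0.271]
jig 0.7 [325. 163. 343. 196.] [0.614 0.15  0.194] [0.594 0.135 0.108] [0.627 0.17  0.202]
jig 0.6 [298. 162. 363. 240.] [0.617 0.148 0.03 ] [ 0.51   0.081 -0.001] [0.664 0.254 0.199]
mat 0.67 [188. 222. 244. 300.] [ 0.592 -0.166  0.004] [ 0.464 -0.235 -0.   ] [ 0.688 -0.086  0.008]
plunger_top 0.81 [369.  80. 389. 133.] [0.464 0.368 0.257] [0.431 0.35  0.142] [0.481 0.41  0.274]
cap 0.75 [359. 125. 381. 136.] [0.463 0.366 0.134] [0.386 0.351 0.057] [0.478 0.428 0.145]
cap 0.47 [323. 198. 337. 204.] [0.615 0.15  0.096] [0.602 0.139 0.091] [0.624 0.169 
[... 2219 characters left out ...]
.617 -0.464 -0.   ] [ 0.735 -0.363  0.032]
{'clock': 1.0, 'qpos': array([-1.46914407e+00,  1.58418495e-01,  1.59699257e+00,  1.58781984e-05,
        1.38618741e+00, -2.10096134e-01]), 'qd': array([-0.00047125, -0.00047755,  0.00014315, -0.00108981, -0.00087787,
       -0.00061799]), 'tau': array([ 1.84008859e-03, -3.85581529e+01, -3.22365296e+01,  7.03671947e-02,
        3.07549944e-02, -9.75700118e-06]), 'ee_pos': array([ 0.1763489 , -0.54728014,  0.40469447]), 'tool_rot': array([-3.14159021e+00, -1.64794207e-05,  3.11745472e-01]), 'wrist_force': array([-0.08604675,  0.28483796,  0.21762364]), 'wrist_torque': array([-0.01219419,  0.00246724, -0.03023624]), 'grip_width': 0.09192374838829309}
```

```bash
python3 - <<'E'
import cv2,numpy as np
a=cv2.imread("pics/top0.png")[120:300,90:450]; b=cv2.imread("pics/scene0.png")[60:370,80:460]
a=cv2.resize(a,(800,400)); 
cv2.imwrite("pics/v1.png",a)
cv2.imwrite("pics/v2.png",cv2.resize(b,(720,588)))
P=np.load("top0.npz")["P"]
g=cv2.imread("pics/top0.png")
h=cv2.cvtColor(g,cv2.COLOR_BGR2HSV)
# mallet points above mat
m=(P[...,0]>.44)&(P[...,0]<.70)&(P[...,1]>-.26)&(P[...,1]<-.06)
head=m&(P[...,2]>.062)&(P[...,2]<.08); han=m&(P[...,2]>.04)&(P[...,2]<.058)
for k,x in(("head",head),("han",han)):
    q=P[x];print(k,len(q),q.mean(0).round(4),q.min(0).round(3),q.max(0).round(3))
    if k=="han":
        r=cv2.minAreaRect(q[:,:2].astype(np.float32)*1000);print(r)
mat=m&(P[...,2]<.02)&(h[...,0]>40)&(h[...,0]<85)&(h[...,1]>70)
print("mat",cv2.minAreaRect(P[mat][:,:2].astype(np.float32)*1000),mat.sum())
pl=(abs(P[...,0]-.61)<.06)&(abs(P[...,1]-.15)<.06)&(P[...,2]>.19)
q=P[pl];print("pl",len(q),q.mean(0),q.min(0),q.max(0))
ba=(abs(P[...,0]-.61)<.12)&(abs(P[...,1]-.15)<.14)&(P[...,2]>.014)&(P[...,2]<.027)
print("base",cv2.minAreaRect(P[ba][:,:2].astype(np.float32)*1000))
cr=(abs(P[...,0]-.61)<.12)&(abs(P[...,1]-.15)<.14)&(P[...,2]>.135)&(P[...,2]<.147)
print("cross",cv2.minAreaRect(P[cr][:,:2].astype(np.float32)*1000))
E
```

```text
head 182 [ 0.6222 -0.1727  0.0688] [ 0.601 -0.194  0.063] [ 0.644 -0.151  0.076]
han 394 [ 0.5421 -0.1359  0.0493] [ 0.475 -0.173  0.04 ] [ 0.619 -0.1    0.058]
((544.9929809570312, -137.74169921875), (28.46692657470703, 148.49835205078125), 68.26119232177734)
mat ((574.8724365234375, -155.97938537597656), (128.2064666748047, 235.44119262695312), 73.52095794677734) 2375
pl 182 [0.60639385 0.155149   0.19901759] [0.58777521 0.13547226 0.19058231] [0.62458573 0.17468328 0.20634596]
base ((566.0380249023438, 181.37765502929688), (183.0115203857422, 191.55960083007812), 77.77326965332031)
cross ((596.0789184570312, 116.8819351196289), (219.51112365722656, 50.43733215332031), 80.29219055175781)
```

View pics/v1.png

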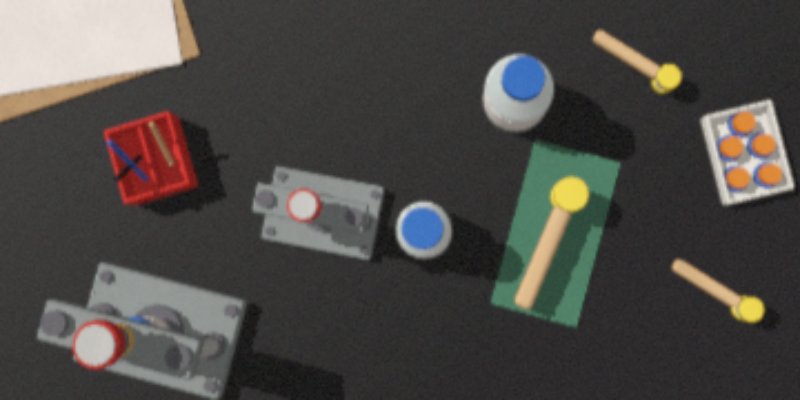

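View pics/v2.png

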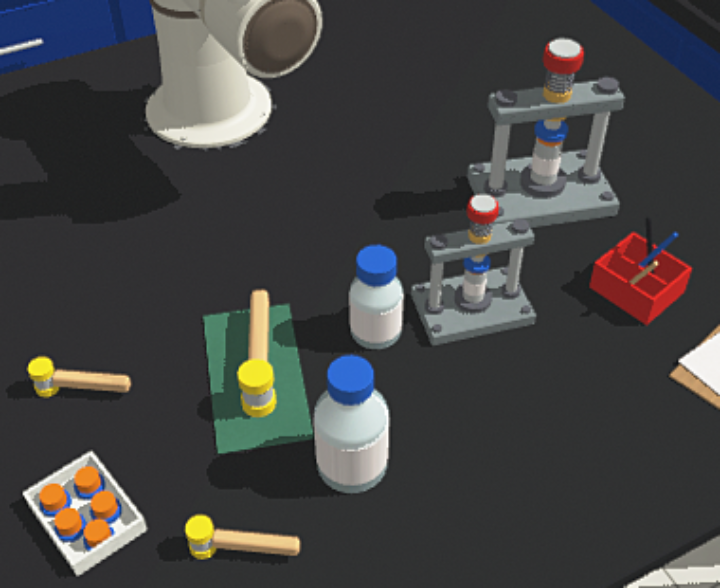

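Both views agree. The mallet meant stands on the green mat, head at v1 (570,195) and v2 (257,388); its look-alikes, at v1 (668,77) and (748,310), are smaller (top 49 mm) and lie off the mat. The jig meant is the small one at v1 (303,205), top 0.199 m; the large one at v1 (97,345) reaches 0.27 m. I'll move over the handle now.

Call:
drive_tool(commands=[[[34.6,-19.3,0],[0,0,0],91],[[34.6,-19.3,0],[0,0,0],91],[[34.6,-19.3,0],[0,0,0],91],[[34.6,-19.3,0],[0,0,0],91],[[34.6,-19.3,0],[0,0,0],91],[[34.6,-19.3,0],[0,0,0],91],[[34.6,-19.3,0],[0,0,0],91]], squeeze=60)

```text
clock: 1.58
ee_pos: [0.3664, -0.3428, 0.4049]
tool_rot: [3.141, -0.0, 0.311]
wrist_force: [0.1, -0.4, -0.1]
grip_width: 0.0909
```

Call:
drive_tool(commands=[[[34.6,-19.3,0],[0,0,0],91],[[34.6,-19.3,0],[0,0,0],91],[[34.6,-19.3,0],[0,0,0],91],[[34.6,-19.3,0],[0,0,0],91],[[34.6,-19.3,0],[0,0,0],91],[[34.6,-19.3,0],[0,0,0],91],[[34.6,-19.3,0],[0,0,0],91]])

```text
clock: 2.17
ee_pos: [0.5556, -0.1397, 0.4049]
tool_rot: [3.141, -0.0, 0.312]
wrist_force: [0.5, -0.0, -0.5]
grip_width: 0.0908
```

Call:
drive_tool(commands=[[[0,0,0],[0,0,6.8],91],[[0,0,0],[0,0,6.8],91],[[0,0,0],[0,0,6.8],91],[[0,0,0],[0,0,6.8],91],[[0,0,0],[0,0,6.8],91],[[0,0,0],[0,0,6.8],91],[[0,0,0],[0,0,0],91]])

```text
clock: 2.75
ee_pos: [0.5545, -0.1415, 0.4047]
tool_rot: [-3.142, 0.0, -0.403]
wrist_force: [-0.1, -0.1, 0.3]
grip_width: 0.091
```

```bash
python3 - <<'E'
from h import *
s=bot.sense();print(s["clock"],s["ee_pos"],np.degrees(s["tool_rot"]),s["qpos"],s["wrist_force"])
c=bot.capture("wrist"); cv2.imwrite("pics/w1.png",c["img"]);P=pts(c)
print(c["xyz"],c["attitude"])
m=(P[...,0]>.44)&(P[...,0]<.70)&(P[...,1]>-.26)&(P[...,1]<-.06)&(c["z_map"]>.05)
for k,a,b in(("head",.064,.08),("han",.044,.054)):
    x=m&(P[...,2]>a)&(P[...,2]<b); q=P[x]
    if len(q): print(k,len(q),q.mean(0).round(4),np.percentile(q,2,axis=0).round(3),np.percentile(q,98,axis=0).round(3),cv2.minAreaRect(q[:,:2].astype(np.float32)*1000))
E
```

```text
2.75 [ 0.55453566 -0.1415059   0.40469006] [-1.79999858e+02  4.94932705e-04 -2.31040355e+01] [-4.60914701e-01  1.51524235e-01  1.60471413e+00  2.01811563e-06
  1.38536306e+00  1.51312274e+00] [-0.06913153 -0.08192542  0.27484269]
[ 0.62580014 -0.17303111  0.38429222] [ 2.86150078e+00 -1.43332187e-03 -1.97443580e+00]
head 1677 [ 0.6214 -0.1741  0.0685] [ 0.602 -0.193  0.067] [ 0.641 -0.155  0.07 ] ((621.09375, -173.92823791503906), (42.84107971191406, 43.00455856323242), 33.753021240234375)
han 2519 [ 0.5428 -0.1382  0.049 ] [ 0.481 -0.169  0.045] [ 0.599 -0.106  0.051] ((539.368896484375, -136.61915588378906), (23.826574325561523, 136.32371520996094), 65.44332122802734)
```

View pics/w1.png

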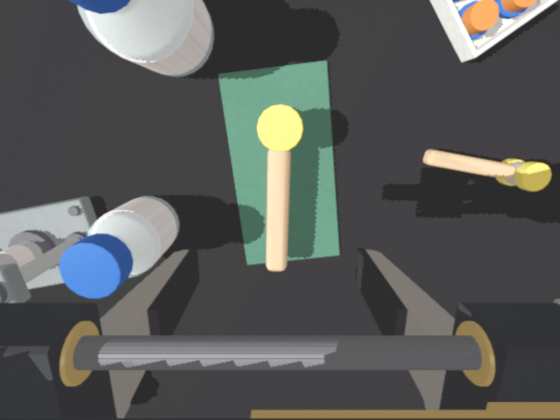

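The wrist view shows the mallet centred, head at (280,128) and handle end at (277,270). It measures 43 mm across and 68.5 mm to the top, so it is the right one. I'll go down and grip the handle.

Call:
drive_tool(commands=[[[-0.7,1.9,35],[0,0,1.4],91],[[0,0,40],[0,0,0],91],[[0,0,40],[0,0,0],91],[[0,0,40],[0,0,0],80],[[0,0,30],[0,0,0],60],[[0,0,12],[0,0,0],40],[[0,0,0],[0,0,0],10],[[0,0,0],[0,0,0],5]], squeeze=60)

```text
clock: 3.47
ee_pos: [0.5536, -0.1432, 0.2086]
tool_rot: [3.142, -0.001, -0.423]
wrist_force: [0.8, 0.9, 0.3]
grip_width: 0.0602
```

Call:
drive_tool(commands=[[[0,0,0],[0,0,0],0],[[0,0,0],[0,0,0],0],[[0,0,0],[0,0,0],0],[[0,0,0],[0,0,0],0]], squeeze=60)

```text
clock: 3.8
ee_pos: [0.5537, -0.1432, 0.2092]
tool_rot: [3.141, -0.003, -0.424]
wrist_force: [-0.2, 0.0, 0.5]
grip_width: 0.0328
```

Call:
drive_tool(commands=[[[0,0,0],[0,0,0],0],[[0,0,0],[0,0,0],0],[[0,0,0],[0,0,0],0],[[0,0,0],[0,0,0],0],[[0,0,0],[0,0,0],0]], squeeze=60)

```text
clock: 4.22
ee_pos: [0.5534, -0.1429, 0.2083]
tool_rot: [-3.141, -0.001, -0.425]
wrist_force: [-1.4, 2.4, 5.5]
grip_width: 0.0236
```

Call:
drive_tool(commands=[[[0,0,-5],[0,0,0],0],[[0,0,-20],[0,0,0],0],[[0,0,-38],[0,0,0],0],[[0,0,-40],[0,0,0],0],[[0,0,-40],[0,0,0],0],[[0,0,-40],[0,0,0],0],[[0,0,-30],[0,0,0],0],[[0,0,0],[0,0,0],0]])

```text
clock: 4.88
ee_pos: [0.5541, -0.1435, 0.4278]
tool_rot: [3.141, -0.011, -0.425]
wrist_force: [1.4, -0.8, -3.4]
grip_width: 0.0238
```

```bash
cat >> h.py <<'E'
def tcp():
    s=bot.sense(); return s,np.array(s["ee_pos"]),R.from_euler("xyz",s["tool_rot"]).as_matrix()
def mallet_pose(c,zmin=.1):
    """head/handle points in the tool frame, from the wrist depth"""
    s,p,M=tcp(); P=pts(c); L=(P-p)@M
    h=cv2.cvtColor(c["img"],cv2.COLOR_BGR2HSV)
    near=(c["z_map"]>.02)&(abs(L[...,1])<.03)&(L[...,0]>.01)&(L[...,0]<.12)&(L[...,2]>.08)&(L[...,2]<.25)
    y=near&(h[...,0]>20)&(h[...,0]<35)&(h[...,1]>120)
    w=near&~y&(L[...,0]<.055)
    return s,L,y,w
E
python3 - <<'E'
from h import *
s,p,M=tcp();print(s["clock"],p,np.degrees(s["tool_rot"]),s["grip_width"],s["wrist_force"],s["wrist_torque"])
c=bot.capture("wrist"); cv2.imwrite("pics/w2.png",c["img"])
s,L,y,w=mallet_pose(c)
for k in(y,w):
    q=L[k]
    if len(q): print(len(q),q.mean(0).round(4),np.percentile(q,2,axis=0).round(3),np.percentile(q,98,axis=0).round(3))
q=L[y]; top=q[q[:,2]<np.percentile(q[:,2],50)+.01]
A=np.c_[top[:,:2],np.ones(len(top))]; print(np.linalg.lstsq(A,top[:,2],rcond=None)[0])
E
```

```text
4.8833 [ 0.55409657 -0.14351583  0.42776859] [179.95792873  -0.65692123 -24.33891641] 0.02378878522744116 [ 1.35298803 -0.76408278 -3.36203491] [0.09975784 0.1316287  0.01800604]
11259 [0.0766 0.0008 0.1354] [ 0.057 -0.018  0.134] [0.095 0.02  0.137]
16534 [0.0249 0.0005 0.1178] [ 0.011 -0.027  0.08 ] [0.049 0.028 0.172]
[-0.00197453 -0.00265302  0.1355915 ]
```

View pics/w2.png

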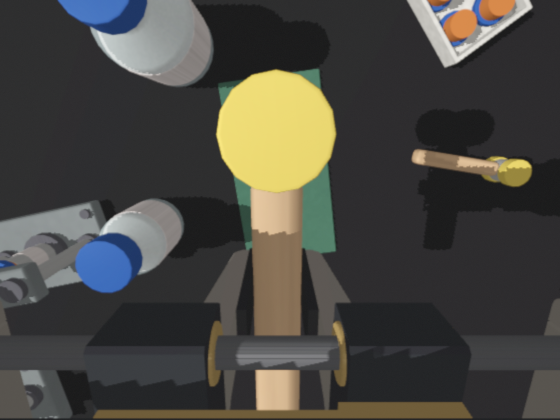

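Grip checks out: the mallet is level in the fingers, head axis 76.6 mm ahead along tool x, lower face at tool z 0.2005. Next I carry it to over the small jig.

Call:
drive_tool(commands=[[[-8,-16,-16],[0,0,0],0],[[-17,-31,-16],[0,0,0],0],[[-17,-31,-16],[0,0,0],0],[[-17,-31,-16],[0,0,0],0],[[-17,-33,-14],[0,0,0],0],[[-17,-33,-4],[0,0,0],0],[[-17,-33,0],[0,0,0],0],[[-17,-33,0],[0,0,0],0]])

```text
clock: 5.6
ee_pos: [0.5361, 0.1306, 0.4987]
tool_rot: [3.139, 0.006, -0.425]
wrist_force: [1.0, -0.4, -4.9]
grip_width: 0.0233
```

Call:
drive_tool(commands=[[[-16,-31,0],[0,0,0],0],[[-9,-20,0],[0,0,0],0],[[0,0,0],[0,0,0],0],[[0,0,0],[0,0,0],0]])

```text
clock: 5.93
ee_pos: [0.5346, 0.1866, 0.4984]
tool_rot: [3.137, 0.006, -0.423]
wrist_force: [0.1, 0.0, -4.2]
grip_width: 0.0234
```

```bash
cat >> h.py <<'E'
def fitface(c):
    s,L,y,w=mallet_pose(c); q=L[y]; q=q[q[:,2]<np.percentile(q[:,2],50)+.012]
    a=np.linalg.lstsq(np.c_[q[:,:2],np.ones(len(q))],q[:,2],rcond=None)[0]
    print("face centre tool",((np.percentile(q,1,axis=0)+np.percentile(q,99,axis=0))/2).round(4),"slope deg x,y",np.degrees(np.arctan(a[:2])).round(1),len(q))
    return q
E
cat > look.py <<'E'
import sys
from h import *
s,p,M=tcp();print(s["clock"],p.round(4),np.degrees(s["tool_rot"]).round(2),s["grip_width"],s["wrist_force"].round(1))
c=bot.capture("wrist"); q=fitface(c); n=sys.argv[1]; cv2.imwrite(f"pics/{n}w.png",c["img"])
hd=(q.mean(0))@M.T+p; print("head axis world",hd.round(4))
for k in ["top","scene"]:
    t=bot.capture(k);P=pts(t);cv2.imwrite(f"pics/{n}{k}.png",t["img"])
    hs=cv2.cvtColor(t["img"],cv2.COLOR_BGR2HSV)
    r=((hs[...,0]<8)|(hs[...,0]>172))&(hs[...,1]>120)&(abs(P[...,0]-.606)<.04)&(abs(P[...,1]-.155)<.04)&(P[...,2]>.16)&(P[...,2]<.215)
    w=(hs[...,1]<60)&(abs(P[...,0]-.606)<.03)&(abs(P[...,1]-.155)<.03)&(P[...,2]>.18)&(P[...,2]<.215)
    for nm,m in(("red",r),("white",w)):
        if m.sum()>5: g=P[m];print(k,nm,m.sum(),g.mean(0).round(4),np.percentile(g,2,axis=0).round(4),np.percentile(g,98,axis=0).round(4))
    b=(hs[...,0]>105)&(hs[...,0]<125)&(hs[...,1]>120)&(abs(P[...,0]-.606)<.05)&(abs(P[...,1]-.155)<.05)&(P[...,2]>.07)&(P[...,2]<.12)
    if b.sum()>5: g=P[b];print(k,"blue cap",b.sum(),g.mean(0).round(4),np.percentile(g,2,axis=0).round(4),np.percentile(g,98,axis=0).round(4))
E
python3 look.py a
```

```text
5.9333 [0.5346 0.1866 0.4984] [179.76   0.35 -24.21] 0.023381866923101298 [ 0.1  0.  -4.2]
face centre tool [0.0737 0.     0.1411] slope deg x,y [ 0.7 -0.2] 11216
head axis world [0.6014 0.156  0.357 ]
top red 20 [0.6037 0.1411 0.1939] [0.5888 0.136  0.1849] [0.6233 0.1509 0.1983]
top white 22 [0.6057 0.144  0.1983] [0.5938 0.1372 0.1869] [0.6179 0.1482 0.204 ]
scene red 110 [0.618  0.1474 0.192 ] [0.5942 0.1351 0.1824] [0.6275 0.1692 0.1995]
scene white 96 [0.6077 0.1549 0.1995] [0.5924 0.141  0.1966] [0.6222 0.1687 0.2035]
scene blue cap 84 [0.614  0.1514 0.0964] [0.5983 0.1371 0.0909] [0.6248 0.1713 0.1007]
```

Call:
drive_tool(commands=[[[6,-1.6,-12],[0,0,0],0],[[0,0,0],[0,0,0],0],[[0,0,41.7],[0,0,0],0],[[0,0,41.7],[0,0,0],0],[[0,0,41.7],[0,0,0],0],[[0,0,-41.7],[0,0,0],0],[[0,0,-41.7],[0,0,0],0],[[0,0,-41.7],[0,0,0],0]])

```text
clock: 6.75
ee_pos: [0.5403, 0.1836, 0.5117]
tool_rot: [3.137, 0.007, -0.426]
wrist_force: [2.5, 0.3, -2.3]
grip_width: 0.0238
```

Call:
drive_tool(commands=[[[0,0,0],[0,0,0],0],[[0,0,0],[0,0,0],0]])

```text
clock: 6.92
ee_pos: [0.5414, 0.1839, 0.518]
tool_rot: [-3.138, -0.006, -0.426]
wrist_force: [-0.0, 0.4, -6.7]
grip_width: 0.0236
```

```bash
python3 look.py b; python3 - <<'E'
import cv2
b=cv2.imread("pics/bscene.png")[90:250,260:420]; w=cv2.imread("pics/bw.png")
a=cv2.resize(b,(400,400),interpolation=cv2.INTER_CUBIC); w=cv2.resize(w,(400,300)); w=cv2.copyMakeBorder(w,0,100,0,0,0)
cv2.imwrite("pics/v4.png",cv2.hconcat([a,w]))
E
```

```text
6.9167 [0.5414 0.1839 0.518 ] [-179.79   -0.35  -24.42] 0.02363446872006285 [-0.   0.4 -6.7]
face centre tool [0.0692 0.0003 0.1228] slope deg x,y [-8.8  0.2] 13497
head axis world [0.606  0.1548 0.396 ]
top red 22 [0.6002 0.144  0.1939] [0.5889 0.1365 0.1819] [0.6176 0.1681 0.2011]
top white 59 [0.6023 0.1501 0.1998] [0.5907 0.1391 0.189 ] [0.6167 0.163  0.2055]
scene red 108 [0.6185 0.1474 0.1921] [0.5968 0.1353 0.1811] [0.6285 0.1697 0.2005]
scene white 95 [0.6075 0.1549 0.1997] [0.5919 0.1389 0.1969] [0.6216 0.1693 0.2037]
scene blue cap 94 [0.6132 0.1517 0.0938] [0.5976 0.1374 0.0869] [0.6251 0.1704 0.0984]
```

View pics/v4.png

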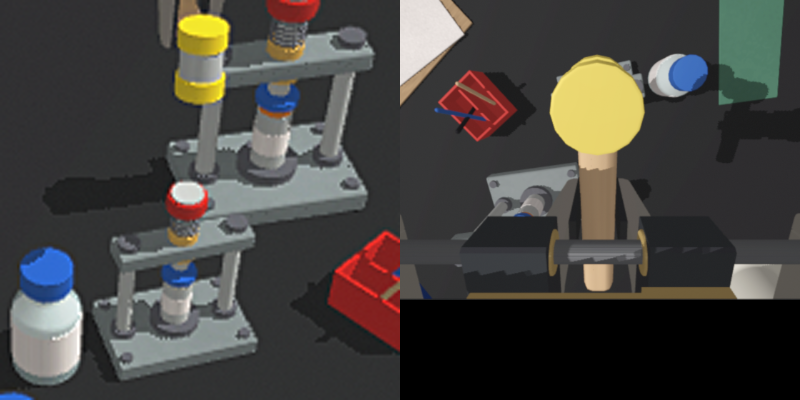

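The blow landed: the cap dropped about 2.5 mm (flange z 96.4 → 93.8 mm) and the head swung up 8.8°. In the crop an orange line may still show under the cap at (178,290). I'll level the head with the wrist and strike again.

Call:
drive_tool(commands=[[[22.5,-1.3,18],[0,-4.4,0],0],[[0,0,0],[0,-4.4,0],0],[[0,0,0],[0,0,0],0],[[6.4,0,41.2],[0,0,0],0],[[6.4,0,41.2],[0,0,0],0],[[6.4,0,41.2],[0,0,0],0],[[-6.4,0,-41.2],[0,0,0],0],[[-6.4,0,-41.2],[0,0,0],0]])

```text
clock: 7.73
ee_pos: [0.5582, 0.1765, 0.4423]
tool_rot: [3.128, 0.175, -0.427]
wrist_force: [2.9, 0.2, -2.3]
grip_width: 0.0233
```

Call:
drive_tool(commands=[[[-6.4,0,-41.2],[0,0,0],0],[[0,0,0],[0,0,0],0],[[0,0,0],[0,0,0],0]])

```text
clock: 7.98
ee_pos: [0.5622, 0.1768, 0.4996]
tool_rot: [-3.139, 0.146, -0.424]
wrist_force: [-0.1, -0.1, -6.0]
grip_width: 0.0236
```

```bash
python3 look.py c; python3 - <<'E'
import cv2
b=cv2.imread("pics/cscene.png")[150:250,280:380]; o=cv2.imread("pics/ascene.png")[150:250,280:380]
cv2.imwrite("pics/v5.png",cv2.hconcat([cv2.resize(x,(400,400),interpolation=cv2.INTER_CUBIC) for x in (o,b)]))
E
```

```text
7.9833 [0.5622 0.1768 0.4996] [-179.83    8.38  -24.3 ] 0.023558936451823546 [-0.1 -0.1 -6. ]
face centre tool [0.0523 0.0005 0.1016] slope deg x,y [-14.4   0.3] 17498
head axis world [0.5984 0.1602 0.3922]
top red 20 [0.6027 0.1414 0.1939] [0.5889 0.1363 0.1843] [0.6223 0.1568 0.2   ]
top white 62 [0.6034 0.1496 0.1993] [0.5909 0.1389 0.1927] [0.6185 0.1606 0.2039]
scene red 110 [0.6179 0.1474 0.1919] [0.5967 0.1346 0.1813] [0.6282 0.1695 0.1999]
scene white 95 [0.6074 0.155  0.1995] [0.5914 0.1404 0.1958] [0.6218 0.1687 0.2027]
scene blue cap 98 [0.6125 0.152  0.0924] [0.5947 0.138  0.0877] [0.6252 0.1719 0.0963]
```

View pics/v5.png

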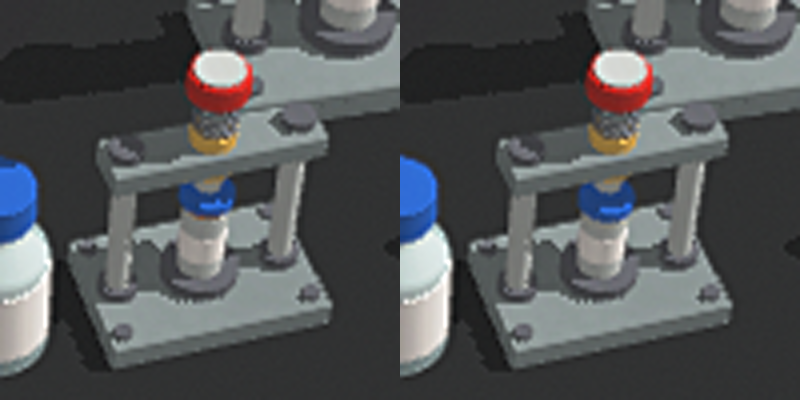

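The second blow brought the cap down about 4 mm in total. The fitted head position no longer fits the handle geometry, so I'll check the wrist picture for slip in the grip.

View pics/cw.png

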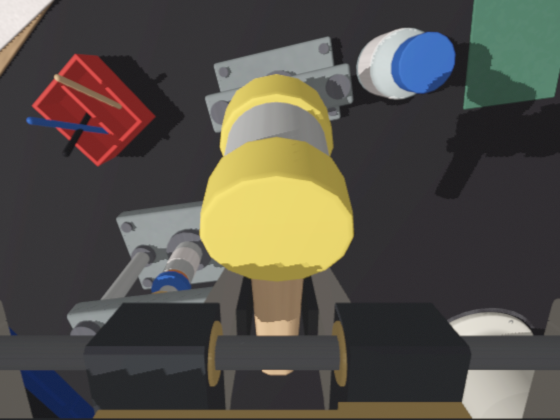

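```bash
python3 - <<'E'
from h import *
s,p,M=tcp(); c=bot.capture("wrist"); P=pts(c); L=(P-p)@M
h=cv2.cvtColor(c["img"],cv2.COLOR_BGR2HSV)
near=(c["z_map"]>.02)&(abs(L[...,1])<.03)&(L[...,0]>-.02)&(L[...,0]<.15)&(L[...,2]>.03)&(L[...,2]<.25)
y=near&(h[...,0]>20)&(h[...,0]<35)&(h[...,1]>120)
m=(near&(abs(L[...,1])<.006))
for r in range(0,420,20):
    k=m[r]
    if k.sum()>3: print(r,k.sum(),np.median(L[r][k],0).round(4),bool(np.median(y[r][k])), h[r][k].mean(0).round(0))
E
```

```text
80 32 [ 0.0933 -0.      0.1469] True [ 25. 144. 189.]
100 36 [0.0857 0.     0.137 ] True [ 25. 132. 236.]
120 37 [ 0.0791 -0.      0.1261] False [ 28.   4. 153.]
140 42 [0.0737 0.0002 0.11  ] True [ 25. 135. 183.]
160 48 [6.920e-02 1.000e-04 1.016e-01] True [ 25. 145. 189.]
180 51 [ 0.0651 -0.      0.0962] True [ 25. 132. 238.]
200 48 [0.0596 0.     0.0986] True [ 25. 132. 236.]
220 46 [ 0.0534 -0.      0.1018] True [ 25. 132. 236.]
240 43 [0.0463 0.     0.1057] True [ 25. 132. 235.]
260 40 [3.83e-02 1.00e-04 1.10e-01] True [ 25. 133. 234.]
280 28 [0.0286 0.0004 0.1159] True [ 22. 132. 149.]
300 24 [ 2.000e-04 -1.000e-04  1.512e-01] False [ 16.  92. 139.]
320 24 [-0.016  -0.      0.1595] False [ 16.  87. 176.]
340 48 [0.0269 0.     0.0877] False [117.   9.  68.]
360 49 [ 0.0238 -0.0001  0.0845] False [119.   9.  73.]
```

Now it's clear: the head has swung up 28° relative to the fingers (the first fit was off because a corner contaminated it). I'll set the mallet level on the mat and regrasp it.

Call:
drive_tool(commands=[[[0,25,0],[0,-6.7,0],0],[[0,35,0],[0,-6.7,0],0],[[0,39,0],[0,-6.6,0],0],[[15,24.5,-8],[0,0,0],0],[[15,24.5,-8],[0,0,0],0],[[15,24.5,-8],[0,0,0],0],[[15,24.5,-8],[0,0,0],0],[[15,24.5,-8],[0,0,0],0]])

```text
clock: 8.85
ee_pos: [0.5483, -0.0618, 0.4936]
tool_rot: [3.141, 0.505, -0.425]
wrist_force: [0.8, -0.1, -4.1]
grip_width: 0.0236
```

Call:
drive_tool(commands=[[[15,24.5,-8],[0,0,0],0],[[15,24.5,-8],[0,0,0],0],[[15,24.5,-8],[0,0,0],0],[[19,0,35],[0,0,0],0],[[19,0,35],[0,0,0],0],[[19,0,35],[0,0,0],0],[[19,0,35],[0,0,0],0],[[9,0,17],[0,0,0],0]])

```text
clock: 9.52
ee_pos: [0.5613, -0.1469, 0.3087]
tool_rot: [-3.141, 0.512, -0.425]
wrist_force: [-0.6, 1.1, -5.2]
grip_width: 0.0235
```

```bash
cat >> h.py <<'E'
def axis(c):
    """mallet tilt in the tool frame (deg, + = head up) and bottom-face centre, from the centre line of the top face"""
    s,p,M=tcp(); P=pts(c); L=(P-p)@M; h=cv2.cvtColor(c["img"],cv2.COLOR_BGR2HSV)
    y=(h[...,0]>20)&(h[...,0]<35)&(h[...,1]>100)&(h[...,2]>210)&(abs(L[...,1])<.006)&(L[...,2]<.2)&(L[...,2]>.03)&(c["z_map"]>.02)
    q=L[y]; q=q[q[:,0]<q[:,0].min()+.033]
    k=np.polyfit(q[:,0],q[:,2],1); phi=-np.arctan(k[0]); x0=q[:,0].min(); 
    u=np.array([np.cos(phi),0,-np.sin(phi)]); d=np.array([np.sin(phi),0,np.cos(phi)])
    e=np.array([x0,0,np.polyval(k,x0)]); b=e+.022*u+.065*d
    g=np.array([0,0,.171])-b; hb=p+M@b
    print("phi",np.degrees(phi).round(1),"world tilt",np.degrees(np.arcsin((M@u)[2])).round(1),"bottom tool",b.round(4),"world",hb.round(4),"grip in mallet x,z",(g@u).round(4),(-g@d).round(4),len(q))
    return phi,b
E
python3 - <<'E'
from h import *
s,p,M=tcp();print(s["clock"],p.round(4),np.degrees(s["tool_rot"]).round(2),s["wrist_force"].round(1))
c=bot.capture("wrist");cv2.imwrite("pics/dw.png",c["img"]);axis(c)
E
```

```text
9.5167 [ 0.5613 -0.1469  0.3087] [-179.99   29.34  -24.34] [-0.6  1.1 -5.2]
phi 17.5 world tilt -12.1 bottom tool [0.0876 0.     0.156 ] world [ 0.56   -0.1462  0.1273] grip in mallet x,z -0.0881 0.0121 3040
```

```bash
python3 - <<'E'
s=open("h.py").read()
a=s.index("    q=L[y]; q=q[q[:,0]<q[:,0].min()+.033]"); b=s.index("; phi=-np.arctan")
s=s[:a]+'''    q=L[y]; best=None; r=np.random.default_rng(0)
    for i in range(300):
        i,j=r.integers(0,len(q),2)
        if abs(q[i,0]-q[j,0])<.01: continue
        k=(q[i,2]-q[j,2])/(q[i,0]-q[j,0]); t=q[:,2]-q[i,2]-k*(q[:,0]-q[i,0]); n=(abs(t)<.001)
        if abs(k)<1.2 and (best is None or n.sum()>best.sum()): best=n
    q=q[best]; k=np.polyfit(q[:,0],q[:,2],1)'''+s[b:]
s=s.replace("x0=q[:,0].min();","x0=q[:,0].min(); print('span',np.ptp(q[:,0])/np.cos(phi));")
open("h.py","w").write(s)
E
python3 - <<'E'
from h import *
c=bot.capture("wrist");axis(c)
E
```

```text
span 0.021438703160381788
phi 27.2 world tilt -2.3 bottom tool [0.0978 0.     0.1563] world [ 0.569  -0.1502  0.1257] grip in mallet x,z -0.0938 0.0316 2626
```

View pics/dw.png

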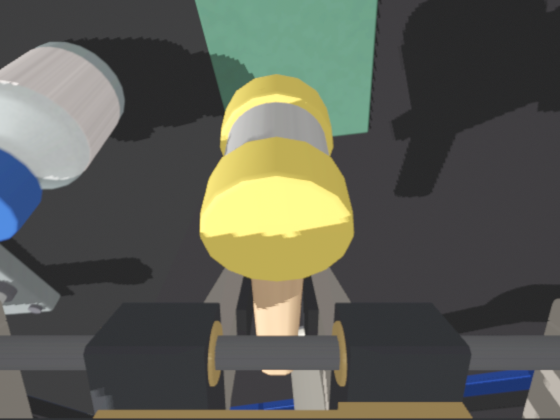

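Call:
drive_tool(commands=[[[18.7,0,33.4],[0,0,0],0],[[18.7,0,33.4],[0,0,0],0],[[15,0,26],[0,0,0],0],[[4,0,7],[0,0,0],0],[[2,0,3.5],[0,0,0],0],[[0,0,0],[0,0,0],0],[[0,0,0],[0,0,0],0]])

```text
clock: 10.2
ee_pos: [0.5659, -0.1489, 0.2004]
tool_rot: [3.141, 0.498, -0.425]
wrist_force: [-0.3, -0.0, -4.6]
grip_width: 0.0236
```

Call:
drive_tool(commands=[[[1.5,0,2.6],[0,0,0],0],[[0,0,0],[0,0,0],0]])

```text
clock: 10.37
ee_pos: [0.5655, -0.1487, 0.1964]
tool_rot: [3.141, 0.5, -0.425]
wrist_force: [-0.1, -0.1, -4.5]
grip_width: 0.0237
```

Call:
drive_tool(commands=[[[2,0,3.5],[0,0,0],0],[[1.5,0,2.6],[0,0,0],0],[[0,0,0],[0,0,0],0],[[0,0,0],[0,0,0],0]])

```text
clock: 10.7
ee_pos: [0.5647, -0.1483, 0.1875]
tool_rot: [-3.142, 0.503, -0.425]
wrist_force: [-0.2, -1.0, -5.5]
grip_width: 0.0237
```

Call:
drive_tool(commands=[[[1,0,1.7],[0,0,0],0],[[1,0,1.7],[0,0,0],0],[[0,0,0],[0,0,0],0]])

```text
clock: 10.95
ee_pos: [0.5651, -0.1485, 0.1837]
tool_rot: [3.142, 0.502, -0.425]
wrist_force: [0.2, -0.5, -3.7]
grip_width: 0.0238
```

Call:
drive_tool(commands=[[[0,0,0],[0,0,0],70],[[0,0,0],[0,0,0],70],[[0,0,0],[0,0,0],70],[[0,0,0],[0,0,0],70],[[0,0,0],[0,0,0],70]])

```text
clock: 11.37
ee_pos: [0.5651, -0.1485, 0.1842]
tool_rot: [3.142, 0.502, -0.425]
wrist_force: [-0.1, 1.1, 0.2]
grip_width: 0.0545
```

Call:
drive_tool(commands=[[[-20.8,0,1.3],[0,7,0],70],[[-20.8,0,1.3],[0,7,0],70],[[-20.8,0,1.3],[0,7,0],70],[[-20.8,0,1.3],[0,7,0],70],[[-2.4,0,0],[0,0.8,0],70],[[0,0,-40],[0,0,0],70],[[0,0,-40],[0,0,0],70],[[0,0,0],[0,0,0],70]])

```text
clock: 12.03
ee_pos: [0.4935, -0.1163, 0.2932]
tool_rot: [3.141, -0.012, -0.425]
wrist_force: [1.7, -1.0, 0.7]
grip_width: 0.0695
```

```bash
sed -i 's/(h\[...,2\]>210)/(h[...,2]>100)/' h.py; python3 - <<'E'
from h import *
s,p,M=tcp();print(s["clock"],p.round(4),np.degrees(s["tool_rot"]).round(2),s["wrist_force"].round(1),s["grip_width"])
c=bot.capture("wrist");P=pts(c);cv2.imwrite("pics/ew.png",c["img"]);axis(c)
m=(P[...,0]>.36)&(P[...,0]<.70)&(P[...,1]>-.26)&(P[...,1]<-.04)&(c["z_map"]>.05)
L=(P-p)@M; m&=abs(L[...,1])<.033
for k,a,b in(("head",.062,.08),("han",.044,.054)):
    x=m&(P[...,2]>a)&(P[...,2]<b); q=P[x]
    if len(q): print(k,len(q),q.mean(0).round(4),np.percentile(q,2,axis=0).round(3),np.percentile(q,98,axis=0).round(3),cv2.minAreaRect(q[:,:2].astype(np.float32)*1000), "tool",L[x].mean(0).round(4),np.percentile(L[x],2,axis=0).round(4),np.percentile(L[x],98,axis=0).round(4))
E
```

```text
12.0333 [ 0.4935 -0.1163  0.2932] [179.97  -0.7  -24.33] [ 1.7 -1.   0.7] 0.06948178920455092Traceback (most recent call last):
  File "<stdin>", line 3, in <module>
  File "h.py", line 33, in axis
    i,j=r.integers(0,len(q),2)
        ~~~~~~~~~~^^^^^^^^^^^^
  File "numpy/random/_generator.pyx", line 677, in numpy.random._generator.Generator.integers
  File "numpy/random/_bounded_integers.pyx", line 1334, in numpy.random._bounded_integers._rand_int64
ValueError: high <= 0
```

```bash
python3 - <<'E'
from h import *
s,p,M=tcp()
c=bot.capture("wrist");P=pts(c)
L=(P-p)@M; m=(abs(L[...,1])<.035)&(c["z_map"]>.05)&(L[...,0]<.15)
for k,a,b in(("head",.062,.08),("han",.044,.054)):
    x=m&(P[...,2]>a)&(P[...,2]<b); q=P[x]
    if len(q): print(k,len(q),q.mean(0).round(4),cv2.minAreaRect(q[:,:2].astype(np.float32)*1000), "tool",L[x].mean(0).round(4),np.percentile(L[x],2,axis=0).round(4),np.percentile(L[x],98,axis=0).round(4))
for d in bot.silhouettes("mallet",c)[:2]: print(d["p"],d["rect"],np.median(P[d["mask"]],0))
E
```

```text
head 3944 [ 0.5559 -0.1452  0.0685] ((555.4164428710938, -144.9836883544922), (43.0080451965332, 42.938209533691406), 53.40370559692383) tool [0.0677 0.0005 0.2223] [ 0.048  -0.0187  0.2209] [0.0868 0.0198 0.2238]
han 4844 [ 0.48   -0.1111  0.0491] ((474.59100341796875, -108.70347595214844), (23.80812644958496, 131.17970275878906), 65.7778091430664) tool [-0.0157  0.0008  0.241 ] [-0.0807 -0.0103  0.2388] [0.0414 0.0118 0.2455]
0.8 [498.4, 58.8, 560.0, 99.5] [ 0.51936355 -0.32328957  0.03087149]
0.69 [241.8, 108.5, 310.8, 333.5] [ 0.52380298 -0.12878333  0.05056625]
```

View pics/ew.png

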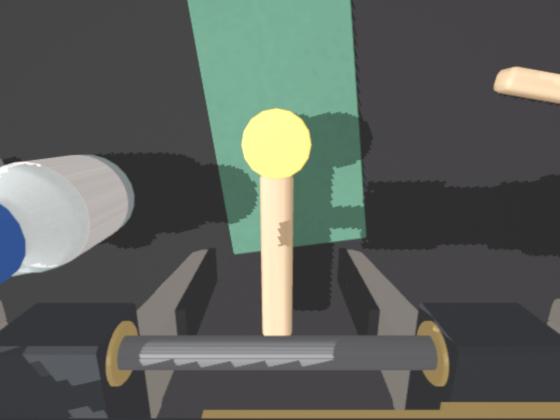

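The mallet stands level on the mat, head at pixel (277,145). I'll regrip the handle a little nearer the head, at about 60 mm, so it turns less in the fingers.

Call:
drive_tool(commands=[[[7.7,0.8,38],[0,0.6,0],60],[[0,0,38],[0,0,0],50],[[0,0,9.5],[0,0,0],40],[[0,0,0],[0,0,0],20],[[0,0,0],[0,0,0],0],[[0,0,0],[0,0,0],0],[[0,0,0],[0,0,0],0],[[0,0,0],[0,0,0],0]], squeeze=60)

```text
clock: 12.85
ee_pos: [0.497, -0.1185, 0.1991]
tool_rot: [-3.142, -0.009, -0.425]
wrist_force: [-0.0, 0.4, -1.3]
grip_width: 0.0236
```

Call:
drive_tool(commands=[[[0,0,0],[0,0,0],0],[[0,0,0],[0,0,0],0],[[0,0,-10],[0,0,0],0],[[0,0,-30],[0,0,0],0],[[0,0,-40],[0,0,0],0],[[0,0,-40],[0,0,0],0],[[0,0,-40],[0,0,0],0],[[0,0,-40],[0,0,0],0]])

```text
clock: 13.52
ee_pos: [0.4943, -0.1173, 0.4011]
tool_rot: [3.142, -0.009, -0.425]
wrist_force: [1.1, -0.2, -4.6]
grip_width: 0.0236
```

Call:
drive_tool(commands=[[[-4,-15,-26],[0,0,0],0],[[-7,-30,-20],[0,0,0],0],[[-7,-31,-20],[0,0,0],0],[[-7,-31,-20],[0,0,0],0],[[-7,-31,-20],[0,0,0],0],[[-7,-31,-14],[0,0,0],0],[[-7,-31,-10],[0,0,0],0],[[-7,-31,0],[0,0,0],0]])

```text
clock: 14.18
ee_pos: [0.5405, 0.1168, 0.5318]
tool_rot: [-3.14, -0.014, -0.425]
wrist_force: [0.6, 0.1, -3.4]
grip_width: 0.0236
```

Call:
drive_tool(commands=[[[-7,-31,0],[0,0,0],0],[[-7,-22,0],[0,0,0],0],[[-2,-11,0],[0,0,0],0],[[0,0,0],[0,0,0],0],[[0,0,0],[0,0,0],0],[[0,0,0],[0,0,0],0]])

```text
clock: 14.68
ee_pos: [0.5526, 0.179, 0.5285]
tool_rot: [3.141, -0.01, -0.426]
wrist_force: [-1.2, -0.3, -5.3]
grip_width: 0.0233
```

```bash
python3 - <<'E'
from h import *
s,p,M=tcp();print(s["clock"],p.round(4),np.degrees(s["tool_rot"]).round(2),s["qpos"].round(3))
c=bot.capture("wrist");axis(c)
E
```

```text
14.6833 [0.5526 0.179  0.5285] [179.94  -0.57 -24.4 ] [ 0.107  0.121  1.397 -0.006  1.615  2.103]
span 0.04283925126367092
phi -0.7 world tilt -0.1 bottom tool [0.0627 0.     0.1964] world [0.6115 0.1519 0.3328] grip in mallet x,z -0.063 0.0247 3776
```

Call:
drive_tool(commands=[[[-4.5,-1,-8],[0,0,0],0],[[0,0,0],[0,0,0],0],[[0,0,41.7],[0,0,0],0],[[0,0,41.7],[0,0,0],0]])

```text
clock: 15.07
ee_pos: [0.5504, 0.1821, 0.4569]
tool_rot: [-3.136, -0.019, -0.425]
wrist_force: [0.7, -0.2, -6.3]
grip_width: 0.024
```

Call:
drive_tool(commands=[[[0,0,41.7],[0,0,0],0]])

```text
clock: 15.15
ee_pos: [0.5502, 0.1818, 0.4118]
tool_rot: [-3.14, -0.014, -0.425]
wrist_force: [1.5, -0.6, -5.7]
grip_width: 0.0239
```

Call:
drive_tool(commands=[[[0,0,41.7],[0,0,0],0]])

```text
clock: 15.23
ee_pos: [0.5503, 0.1821, 0.3709]
tool_rot: [-3.139, -0.012, -0.425]
wrist_force: [-23.0, 8.7, 35.3]
grip_width: 0.0238
```

Call:
drive_tool(commands=[[[0,0,-41.7],[0,0,0],0],[[0,0,-41.7],[0,0,0],0],[[0,0,-41.7],[0,0,0],0],[[0,0,-5],[0,0,0],0],[[0,0,0],[0,0,0],0]])

```text
clock: 15.65
ee_pos: [0.5497, 0.1824, 0.505]
tool_rot: [-3.137, -0.019, -0.425]
wrist_force: [-0.4, -0.2, -5.0]
grip_width: 0.0239
```

```bash
sed -i 's/q=fitface(c)/axis(c)/;/head axis world/d' look.py; sed -i 's/axis(c); n=/axis(c); n=/' look.py; python3 look.py f
```

```text
15.65 [0.5497 0.1824 0.505 ] [-179.72   -1.08  -24.37] 0.02392310600102342 [-0.4 -0.2 -5. ]
span 0.04376580464612141
phi 15.4 world tilt 16.2 bottom tool [0.0679 0.     0.1704] world [0.6133 0.1537 0.3319] grip in mallet x,z -0.0656 0.0174 4583
top red 23 [0.5985 0.1454 0.1936] [0.5878 0.1359 0.1785] [0.6176 0.1681 0.2001]
top white 68 [0.6033 0.1504 0.1996] [0.5912 0.1396 0.1904] [0.6181 0.1623 0.2034]
scene red 110 [0.6179 0.1474 0.192 ] [0.5954 0.1351 0.1817] [0.6275 0.1687 0.1997]
scene white 95 [0.6075 0.155  0.1997] [0.5927 0.1409 0.1954] [0.6217 0.1697 0.2029]
scene blue cap 103 [0.6122 0.1521 0.0905] [0.5959 0.1375 0.085 ] [0.6244 0.1714 0.0951]
```

Full speed confirmed (~0.5 m/s). The cap is down about 6 mm in total, so roughly 2 mm remain. I'll level the head (16°) and strike again.

Call:
drive_tool(commands=[[[22,0.5,-10],[0,-5.4,0],0],[[22,0.5,-10],[0,-5.4,0],0],[[0,0,0],[0,-5.4,0],0],[[0,0,0],[0,0,0],0]])

```text
clock: 16.13
ee_pos: [0.5909, 0.1621, 0.5145]
tool_rot: [3.139, 0.28, -0.428]
wrist_force: [1.0, 0.4, -4.8]
grip_width: 0.0237
```

```bash
python3 - <<'E'
from h import *
s,p,M=tcp();print(s["clock"],p.round(4),np.degrees(s["tool_rot"]).round(2))
c=bot.capture("wrist");axis(c);cv2.imwrite("pics/gw.png",c["img"])
E
```

```text
16.1333 [0.5909 0.1621 0.5145] [179.83  16.05 -24.51]
span 0.04362299389758128
phi 14.9 world tilt -0.8 bottom tool [0.0668 0.     0.1747] world [0.6055 0.1553 0.3284] grip in mallet x,z -0.0636 0.0208 4554
```

Call:
drive_tool(commands=[[[-1,0,-10.5],[0,0,0],0],[[0,0,0],[0,0,0],0],[[11.2,0,40.1],[0,0,0],0],[[11.2,0,40.1],[0,0,0],0],[[11.2,0,40.1],[0,0,0],0],[[11.2,0,40.1],[0,0,0],0],[[-11.2,0,-40.1],[0,0,0],0],[[-11.2,0,-40.1],[0,0,0],0]])

```text
clock: 16.85
ee_pos: [0.5879, 0.1631, 0.4362]
tool_rot: [3.131, 0.29, -0.426]
wrist_force: [3.7, 0.2, -2.6]
grip_width: 0.0235
```

Call:
drive_tool(commands=[[[-11.2,0,-40.1],[0,0,0],0],[[0,0,-5],[0,0,0],0],[[0,0,0],[0,0,0],0]])

```text
clock: 17.1
ee_pos: [0.5924, 0.1625, 0.4969]
tool_rot: [-3.137, 0.262, -0.423]
wrist_force: [-0.1, -1.1, -5.2]
grip_width: 0.0235
```

```bash
python3 look.py i
```

```text
17.1 [0.5924 0.1625 0.4969] [-179.74   15.03  -24.22] 0.023528567353945724 [-0.1 -1.1 -5.2]
span 0.04436653289373625
phi 28.5 world tilt 13.1 bottom tool [0.0651 0.     0.1519] world [0.6129 0.1533 0.3296] grip in mallet x,z -0.0663 0.0142 3915
top red 12 [0.6078 0.1381 0.1941] [0.5988 0.1361 0.1839] [0.6184 0.1423 0.2005]
scene red 110 [0.6181 0.1473 0.1921] [0.5971 0.135  0.1823] [0.6284 0.1697 0.2001]
scene white 95 [0.6074 0.155  0.1996] [0.5922 0.1417 0.1966] [0.6214 0.17   0.2033]
scene blue cap 104 [0.6125 0.1518 0.0909] [0.5965 0.1376 0.0852] [0.625  0.1698 0.0958]
```

```bash
python3 - <<'E'
import cv2,numpy as np
for n in "abcfi":
    g=cv2.imread(f"pics/{n}scene.png"); h=cv2.cvtColor(g,cv2.COLOR_BGR2HSV).astype(int)
    r=slice(180,225); cc=slice(318,342)
    H=h[r,cc]; blue=(H[...,0]>100)&(H[...,0]<125)&(H[...,1]>120)
    org=(H[...,0]>5)&(H[...,0]<20)&(H[...,1]>110)
    org2=org.copy(); rows=np.where(blue.any(1))[0]
    print(n,"blue rows",rows.min()+180,rows.max()+180,"count",blue.sum(),"centroid",(np.argwhere(blue).mean(0)+[180,318]).round(2),"orange below",org[rows.mean().astype(int):].sum())
    m=(g[188:214,330].astype(int)).tolist()
    print([tuple(x) for x in m[6:22]])
x=[cv2.resize(cv2.imread(f"pics/{n}scene.png")[180:222,310:350],(400,420),interpolation=cv2.INTER_NEAREST) for n in "ai"]
cv2.imwrite("pics/v10.png",cv2.hconcat(x))
E
```

```text
a blue rows 195 203 count 87 centroid [199.38 331.56] orange below 1
[(95, 95, 88), (109, 111, 106), (118, 124, 123), (116, 119, 120), (117, 71, 47), (116, 60, 31), (137, 71, 34), (228, 113, 48), (133, 69, 30), (110, 58, 51), (50, 81, 127), (124, 127, 124), (120, 122, 121), (118, 119, 119), (116, 117, 116), (118, 120, 117)]
b blue rows 195 204 count 98 centroid [199.83 331.33] orange below 0
[(94, 94, 87), (110, 112, 107), (119, 124, 124), (116, 120, 120), (119, 72, 48), (119, 61, 31), (114, 61, 32), (129, 68, 34), (203, 102, 44), (107, 55, 25), (118, 72, 55), (118, 129, 132), (118, 122, 122), (117, 120, 119), (116, 118, 116), (119, 120, 119)]
c blue rows 195 204 count 100 centroid [200.09 331.24] orange below 0
[(96, 95, 88), (109, 111, 107), (120, 125, 125), (118, 121, 121), (119, 72, 48), (119, 61, 30), (116, 63, 33), (138, 72, 36), (227, 113, 48), (137, 73, 34), (112, 58, 30), (117, 86, 70), (119, 126, 129), (118, 121, 121), (117, 119, 118), (119, 121, 119)]
f blue rows 195 205 count 109 centroid [200.39 331.19] orange below 0
[(95, 95, 87), (108, 110, 106), (119, 125, 124), (117, 120, 120), (118, 71, 47), (119, 62, 29), (117, 62, 33), (110, 60, 32), (131, 69, 35), (227, 113, 49), (106, 54, 25), (116, 70, 53), (118, 129, 132), (119, 122, 123), (117, 119, 117), (117, 119, 117)]
i blue rows 195 205 count 109 centroid [200.39 331.19] orange below 0
[(95, 95, 88), (110, 112, 107), (120, 125, 125), (117, 120, 120), (119, 72, 48), (120, 62, 29), (118, 63, 33), (111, 60, 33), (132, 69, 36), (229, 113, 49), (106, 54, 24), (115, 71, 56), (119, 130, 133), (119, 123, 123), (117, 119, 118), (118, 120, 117)]
```

View pics/v10.png

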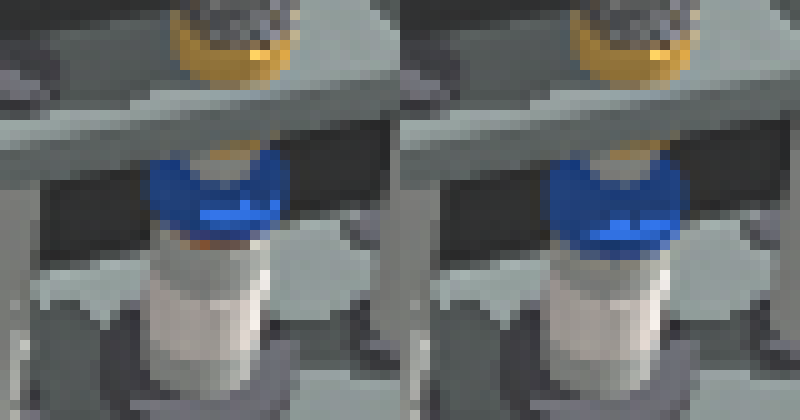

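```bash
python3 - <<'E'
from h import *
Z=[]
for i in range(3):
    t=bot.capture("scene"); P=pts(t); h=cv2.cvtColor(t["img"],cv2.COLOR_BGR2HSV)
    b=(h[...,0]>100)&(h[...,0]<125)&(h[...,1]>120)&(abs(P[...,0]-.607)<.04)&(abs(P[...,1]-.155)<.04)&(P[...,2]>.07)&(P[...,2]<.12)
    Z.append(P[b])
    w=(h[...,1]<60)&(abs(P[...,0]-.606)<.03)&(abs(P[...,1]-.155)<.03)&(P[...,2]>.18)
    wp=P[w]; 
q=np.vstack(Z); r=np.hypot(q[:,0]-.6075,q[:,1]-.155)
for a,b in((0,10),(10,12),(12,14),(14,16),(16,18),(18,20),(20,24)):
    k=(r*1000>=a)&(r*1000<b)
    if k.sum(): print(a,b,k.sum(),np.median(q[k,2]).round(4),q[k,2].std().round(4))
print("plunger white",np.median(wp,0))
E
```

```text
0 10 74 0.0912 0.0018
10 12 40 0.0915 0.0026
12 14 44 0.0911 0.0022
14 16 60 0.0904 0.003
16 18 67 0.09 0.0027
18 20 24 0.0909 0.0028
20 24 2 0.0901 0.0007
plunger white [0.61260943 0.14768606 0.45094279]
```

The cap is home: the flange top measures 91.2 to 91.5 mm against 92 nominal, and no orange shows. The fourth blow moved nothing, although it did land (the head swung from level to +13°). The mallet now goes back to the mat, set down slightly head-first so the fingertips clear the mat.

Call:
drive_tool(commands=[[[0,20,0],[0,-5.5,0],0],[[0,25,0],[0,-5.5,0],0],[[0,27,0],[0,-5.5,0],0],[[0,28,0],[0,-5.5,0],0],[[13.3,24.4,-10.1],[0,0,0],0],[[13.3,24.4,-10.1],[0,0,0],0],[[13.3,24.4,-10.1],[0,0,0],0],[[13.3,24.4,-10.1],[0,0,0],0]])

```text
clock: 18.07
ee_pos: [0.572, -0.047, 0.4902]
tool_rot: [3.141, 0.657, -0.425]
wrist_force: [0.6, 0.3, -4.8]
grip_width: 0.0234
```

Call:
drive_tool(commands=[[[13.3,24.4,-10.1],[0,0,0],0],[[13.3,24.4,-10.1],[0,0,0],0],[[13.3,24.4,-10.1],[0,0,0],0],[[13.3,24.4,-10.1],[0,0,0],0],[[23.4,0,30.9],[0,0,0],0],[[23.4,0,30.9],[0,0,0],0],[[23.4,0,30.9],[0,0,0],0],[[0,0,0],[0,0,0],0]])

```text
clock: 18.73
ee_pos: [0.5899, -0.1611, 0.3643]
tool_rot: [-3.141, 0.671, -0.425]
wrist_force: [-0.9, 1.2, -6.7]
grip_width: 0.024
```

```bash
python3 - <<'E'
from h import *
s,p,M=tcp();print(s["clock"],p.round(4),np.degrees(s["tool_rot"]).round(2),s["qpos"].round(2))
c=bot.capture("wrist");axis(c);cv2.imwrite("pics/jw.png",c["img"])
E
```

```text
18.7333 [ 0.5899 -0.1611  0.3643] [-179.94   38.44  -24.33] [-0.46  0.51  1.3  -0.02  2.01  1.53]
span 0.04391403871925738
phi 28.0 world tilt -10.2 bottom tool [0.0675 0.     0.1599] world [ 0.5487 -0.1422  0.2017] grip in mallet x,z -0.0648 0.0219 3649
```

Call:
drive_tool(commands=[[[22.4,0,28.2],[0,0,0],0],[[22.4,0,28.2],[0,0,0],0],[[22.4,0,28.2],[0,0,0],0],[[22.4,0,28.2],[0,0,0],0],[[18,0,22.7],[0,0,0],0],[[2.5,0,3.2],[0,0,0],0],[[0,0,0],[0,0,0],0],[[0,0,0],[0,0,0],0]])

```text
clock: 19.45
ee_pos: [0.5955, -0.1632, 0.2008]
tool_rot: [3.141, 0.652, -0.425]
wrist_force: [-0.1, -0.3, -3.9]
grip_width: 0.0234
```

Call:
drive_tool(commands=[[[2,0,2.6],[0,0,0],0],[[2,0,2.6],[0,0,0],0],[[0,0,0],[0,0,0],0]])

```text
clock: 19.7
ee_pos: [0.5945, -0.1629, 0.1922]
tool_rot: [3.142, 0.654, -0.425]
wrist_force: [-0.2, -0.5, -4.3]
grip_width: 0.0239
```

Call:
drive_tool(commands=[[[5,0,6.3],[0,0,0],0],[[3,0,4],[0,0,0],0],[[0,0,0],[0,0,0],0],[[0,0,0],[0,0,0],0]])

```text
clock: 20.03
ee_pos: [0.5938, -0.1626, 0.1772]
tool_rot: [-3.142, 0.658, -0.425]
wrist_force: [-0.8, 0.4, -4.8]
grip_width: 0.0237
```

Call:
drive_tool(commands=[[[2,0,2.5],[0,0,0],0],[[0,0,0],[0,0,0],0],[[0,0,0],[0,0,0],0]])

```text
clock: 20.28
ee_pos: [0.5942, -0.1627, 0.1746]
tool_rot: [-3.142, 0.657, -0.425]
wrist_force: [-0.1, 0.1, -5.2]
grip_width: 0.0239
```

Call:
drive_tool(commands=[[[2,0,2.5],[0,0,0],0],[[0,0,0],[0,0,0],0],[[0,0,0],[0,0,0],0]])

```text
clock: 20.53
ee_pos: [0.5942, -0.1627, 0.1714]
tool_rot: [-3.142, 0.657, -0.425]
wrist_force: [-0.8, 0.0, -3.4]
grip_width: 0.0236
```

Call:
drive_tool(commands=[[[0,0,0],[0,0,0],80],[[0,0,0],[0,0,0],80],[[0,0,0],[0,0,0],80],[[0,0,0],[0,0,0],80],[[0,0,0],[0,0,0],80],[[0,0,0],[0,0,0],80],[[0,0,0],[0,0,0],80]])

```text
clock: 21.12
ee_pos: [0.5943, -0.1628, 0.1717]
tool_rot: [-3.142, 0.656, -0.425]
wrist_force: [0.3, 0.2, -1.2]
grip_width: 0.0681
```

Call:
drive_tool(commands=[[[-20.5,0,-2],[0,7,0],80],[[-20.5,0,-1],[0,7,0],80],[[-20.5,0,1],[0,7,0],80],[[-20.5,0,1],[0,7,0],80],[[-20.5,0,1],[0,7,0],80],[[0,0,-30],[0,2,0],80],[[0,0,-40],[0,0,0],80],[[0,0,-40],[0,0,0],80]])

```text
clock: 21.78
ee_pos: [0.5112, -0.1251, 0.3216]
tool_rot: [-3.141, 0.014, -0.425]
wrist_force: [1.6, -0.6, 0.2]
grip_width: 0.0799
```

Call:
drive_tool(commands=[[[-20,0,-35],[0,0,0],80],[[-20,0,-35],[0,0,0],80],[[-20,0,0],[0,0,0],80],[[0,0,0],[0,0,0],80]])

```text
clock: 22.12
ee_pos: [0.4575, -0.1006, 0.3947]
tool_rot: [3.141, 0.007, -0.424]
wrist_force: [0.6, -0.6, -0.4]
grip_width: 0.0802
```

```bash
python3 - <<'E'
from h import *
s,p,M=tcp();print(s["clock"],p.round(4),s["wrist_force"].round(1))
c=bot.capture("wrist");P=pts(c)
for k in ["top","scene"]:
    t=bot.capture(k);P=pts(t);cv2.imwrite(f"pics/z{k}.png",t["img"])
    h=cv2.cvtColor(t["img"],cv2.COLOR_BGR2HSV)
    y=(h[...,0]>20)&(h[...,0]<35)&(h[...,1]>120)&(abs(P[...,0]-.57)<.13)&(abs(P[...,1]+.15)<.09)&(P[...,2]<.1)
    if y.sum(): q=P[y]; tp=q[q[:,2]>.06]; print(k,"head",len(tp),tp.mean(0).round(4),q.min(0).round(3),q.max(0).round(3))
    for n,x in (("bottle_small",None),("bottle_large",None),("caddy",None),("cap_tray",None)):
        for d in bot.silhouettes(n,t)[:1]: print(k,n,round(d["p"],2),np.round(d["rect"]),np.median(P[d["mask"]&(t["z_map"]>0)],0).round(3))
a=cv2.imread("pics/ztop.png")[120:300,90:450];b=cv2.imread("pics/zscene.png")[60:370,80:460]
cv2.imwrite("pics/v11.png",cv2.hconcat([cv2.resize(b,(460,375)),cv2.resize(a,(340,375))]))
E
```

```text
22.1167 [ 0.4575 -0.1006  0.3947] [ 0.6 -0.6 -0.4]
top head 181 [ 0.5528 -0.1434  0.0684] [ 0.53  -0.173  0.   ] [ 0.573 -0.123  0.074]
top bottle_small 0.61 [268. 212. 291. 237.] [0.578 0.017 0.136]
top bottle_large 0.84 [308. 144. 335. 182.] [ 0.742 -0.102  0.121]
top caddy 0.84 [139. 172. 178. 213.] [0.684 0.386 0.022]
top cap_tray 0.88 [408. 163. 446. 208.] [ 0.677 -0.414  0.015]
scene head 225 [ 0.5564 -0.1457  0.0679] [ 0.471 -0.167 -0.001] [ 0.579 -0.106  0.074]
scene bottle_small 0.6 [267. 190. 291. 243.] [0.6   0.006 0.086]
scene bottle_large 0.79 [245. 247. 283. 319.] [ 0.778 -0.12   0.111]
scene caddy 0.75 [389. 175. 446. 231.] [0.689 0.38  0.032]
scene cap_tray 0.78 [ 91. 299. 158. 362.] [ 0.683 -0.415  0.019]
```

View pics/v11.png

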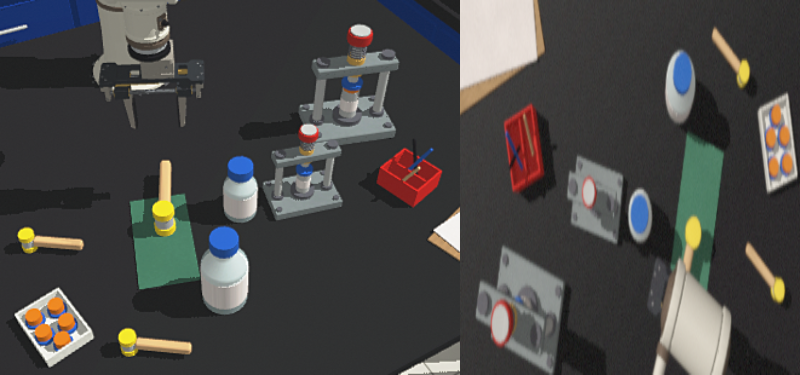

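The mallet stands upright on the mat (scene crop (163,217), top at 68.4 mm). The plunger is up, the hand is clear, and the bystanders are unmoved. Handing in.

```bash
python3 -c "
from rig import bot
print(bot.job_done())"
```

```text
the job is handed in; nothing more can be done
None
```

The cap is home by my measurements, the mallet stands on its mat, and the job was handed in at about 22 s of the 54 s allowed. The hand-in reports no verdict.

- **Blows:** I gripped the mallet by its handle and struck the small jig's plunger four times, setting it down on the mat to regrasp after the second. The blows swung the head up further than expected: it stood 28° up in the fingers after two.
- **Cap:** the first three blows moved the cap about 6 mm in all. The fourth moved nothing, though it landed. The flange top then measured 91.2–91.5 mm (92 mm when home), and no orange shows. From that camera angle, though, the flange could hide a gap of a few millimetres, so I rely on the height and the unmoved fourth blow.
- **Plunger:** it is back up, its top last measured at 199.6 mm against 200 mm.
- **Mallet:** it stands upright on the mat with its head at about (0.555, -0.145), released and clear of the hand.
- **Bystanders:** the bottles, caddy and tray show no shift beyond about 3 mm, and nothing is tipped.
- **Checks that disagreed:** my early fit of the head's tilt read about 14° where it was really 28°. I caught this against the known handle geometry and corrected it. Later readings of where the grip sat on the handle scattered by about 8 mm, so I set the mallet down slightly head first to keep the fingertips clear of the mat.

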